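Load the slide cassette into the bridge reader

TASK

Lift the slide cassette (the one with a fin in its middle to hold it by) out of its parking dock, keep it roughly level, set it down flat between the rails on the lower part of the loading ramp, nose uphill and still short of the bridge, and let go. Then, working at the upright end plate at its tail, slide it up the ramp under the bridge until its nose rests against the top stop, without ramming it, and leave it there. Leave the plain slide box, the jar and the dish where they are.

Things in the scene. Friction and masses are not known exactly. Their poses are not given: they have to be found in the camera images.
- cassette: The slide cassette, grey plastic, 0.2 to 0.4 kg, parked in one of the two docks: a flat body 150 (x) x 56 (y) x 16 (z) mm carrying a fin and an end plate. Origin at the centre of the underside; +x points to the nose, z up.
- fin (a point): Centre of the top of the cassette's fin, 45 mm above the underside, over the body's middle. The fin is a rib 30 mm long (x) and 12 mm thick (y), standing 29 mm above the body's top face; its faces look to +y and -y. The centre of mass lies within 5 mm of it in plan.
- end_plate (a point): Centre of the top of the end plate, an upright plate at the cassette's tail, 70 mm behind its origin: 10 mm thick (x), 50 mm wide (y), top 45 mm above the underside, 29 mm above the body; its outer face is flush with the tail. 50 mm of free body top lies between it and the fin. In the dock its back is 3 to 5 mm from the tall end wall: no finger fits behind it.
- nose (a point): Middle of the lower front edge of the cassette, 75 mm ahead (+x) of its origin.
- ramp: The fixed aluminium loading ramp on a 330 x 100 mm base. Origin at the centre of the underside; +x is uphill (horizontal), z vertical. The flat floor is 78 mm wide and rises 0.14 rad (8 degrees) along +x over 310 mm. Rails 11 mm high, leaning outwards, 64 mm apart at the floor, run along both sides from 10 mm above the foot. Friction holds a cassette laid on the slope.
- bridge (a point): Middle of the top of the ramp's fixed grey bridge, 220 mm up the slope from ramp_foot, 63 mm above the floor (square to it). It is 44 mm deep along the slope; underside 53 mm above the floor; posts 45 to 57 mm to each side of the centre line. With the cassette home the fin is under the bridge, out of the fingers' reach, and the end plate's middle is 58 mm downhill of the bridge's lower edge.
- ramp_foot (a point): Point on the ramp's floor surface, on its centre line, at the lower end; axes as the ramp's (level).
- stop_foot (a point): Point on the ramp's centre line where the floor meets the downhill face of the stop, 285 mm up the slope from ramp_foot; axes as the ramp's (level, x uphill).
- stop: The steel stop at the ramp's top, fixed to it: 12 mm thick, 70 mm wide, 24 mm high, square to the floor. Origin at the lower downhill edge, in the middle.
- dock_a: The fixed white tray in which the cassette is parked, 172 x 74 mm: floor 6 mm thick, side walls and front lip 12 to 14 mm high, end wall at its -x end 46 mm high. Origin at the centre of its underside. The cassette lies in it with the end plate at the tall wall.
- dock_b: The same tray, holding the plain slide box. The two trays may change places.
- slide_box: Bystander: plain closed grey box without fin, 122 x 58 x 32 mm, in the other dock. Origin at the centre of its underside.
- jar: Bystander: jar 52 mm in diameter, 65 mm high. Origin at the centre of its underside.
- dish: Bystander: white bowl 84 mm in diameter, 28 mm high. Origin at the centre of its underside.
There are look-alikes about, which are no part of the job. Leave any blue look-alike of the cassette alone.

How it is judged:
By the outcome, as a careful person would: the job done as asked, in the order asked, and still so for the second after the job is handed in, with the robot touching nothing.
It also fails if it takes over 54 s, if anything falls off the work surface, if the arm or the gripper's body presses on something with over 40 N, if the wrist force passes 120 N, or if a joint passes its speed limit or range.

ROBOT

A 6-joint arm with a two-finger parallel gripper is mounted at the origin on the work surface. World frame = base frame: x ahead of the robot, y to its left, z up, the work surface at z = 0. Lengths are in mm, angles in degrees, forces in N, time in s.
With the tool pointing down it reaches from about 350 to 850 mm from the base axis. Payload 8.1 kg.
Tool frame: the origin (TCP) lies at the centre of the arm's flange, where the gripper is bolted on; the fingertips stand 173 mm ahead of it and the grasp point (between the pads) lies 155 mm ahead of it; z points along the fingers, y is the line along which they close (so a half turn about z gives the same grasp; the last joint's range is limited). The gripper opens to 85 mm and grips with 20 to 120 N. Pads are 22 mm wide; open, the fingers measure 114 mm over their backs; the gripper's body (76 mm by 85 mm) begins 54 mm behind the grasp point. The pads swing forward as they close: fully open they stand 13 mm farther back than shut.
Start: joints at [-69.064, 7.471, 85.268, -0, 87.261, -4.893], TCP at [261.432, -540.056, 404.692] pointing down, gripper open.
Joint ranges: [-169.43, 169.43], [-51.17, 129.36], [1.28, 143.12], [-76.62, 256.62], [0, 156.53], [-152.29, 152.29]. Speed limits (degrees/s): [136.94, 136.94, 159.86, 180, 180, 180].

INTERFACE

Orientations are given as [roll, pitch, yaw] about the fixed x, y, z axes, in that order (R = Rz(yaw) Ry(pitch) Rx(roll)).
In Python, from bench import * gives the robot as it stands.
- The arm moves only by the shell command python3 -m jog 'ROWS' [FORCE]. ROWS is text: rows parted by semicolons, each of 7 numbers parted by spaces: the shift along the tool's x, y, z scaled (see below), then the turn, a rotation vector about the tool's x, y, z scaled (see below), then the closure, from -1 (fully open) to 1 (shut). In form: tx ty tz wx wy wz hand; .... A call has 1 to 5 rows; each row shifts and turns the commanded pose from where the row before left it, along the tool's axes as they then stand; what a row does not reach is not made up. The controller multiplies each number of a shift by 0.1 m and each number of a turn by 60 degrees. A row lasts 1/8 s, in which the tool goes at most 62.5 mm and 10.7 degrees, less where a joint would pass 70% of its speed; a pose out of reach is approached as far as the arm can. A call with a number of a shift or a turn outside -1 to 1 is refused whole. A call with a gripper value outside its range is refused whole. The fingers move at their own pace and stop on an object; FORCE is the grip in N (left out, the last holds). Time passes only in rows, so rows that do not move let the fingers close. It gives the time, the measured TCP pose, the force, the opening and the grip force at its end, in the units of the state.
- sense(): the state, without advancing time (a new reading comes with each control period).
- snapshot(name): name is "scene" or "top"; returns a dict with "img" (384x512x3 uint8, red, green, blue), "fx", "fy", "cx", "cy" (pixels), "extrinsics" (4x4, takes a point from camera to world coordinates). Camera axes: x right, y down, z forward; pixel columns grow to the right and rows downward; lengths in mm; the calibration is good to about 2 mm. A picture is of the moment at which its call begins. There is no depth.
- hand_in(): hands the job in; it is judged then, once.
The state is a dict: "time": time; "joint_pos": joint angles; "qd": joint speeds; "joint_efforts": joint torques, N m; "tool_pos": TCP position; "tcp_rot": TCP orientation; "ft_force": force on the tool from outside, world axes, zero at the start; "wrist_torque": the same for the moment, N m; "finger_gap": finger opening in mm; "grip_force": force on a finger pad.
Only numpy, scipy, OpenCV 4.12 (cv2) and the standard library are available. Lean on these libraries where they do the work, as an engineer would, in place of code of your own. Each camera call takes 0.05 s, during which the arm holds its last target. There are 200 camera calls.

## Working session

There is one attempt and no reset: what is moved stays moved. The work goes in short steps, Python scripts to look and compute and a shell command to move; the robot and the scene stay as the last step left them, time stands still between calls to the robot, and variables do not carry over. Pictures are saved under pics/ and viewed, at most 10 in all, crops included, and the job is handed in when it is done.

```bash
mkdir -p pics; ls; python3 - <<'E'
from bench import *
import cv2, json, numpy as np
for n in("scene","top"):
    s=snapshot(n); cv2.imwrite(f"pics/{n}0.png",cv2.resize(s["img"][:,:,::-1],(796,597)) if 0 else s["img"][:,:,::-1])
    print(n,s["fx"],s["fy"],s["cx"],s["cy"],np.round(s["extrinsics"],4).tolist())
print(sense())
E
```

```text
pics
scene 360.1902108728876 360.1902108728876 252.58277544268395 188.03782666547124 [[-0.8653, 0.3417, -0.3668, 939.7997], [0.5013, 0.5996, -0.6238, 637.5295], [0.0068, -0.7237, -0.6901, 681.4543], [0.0, 0.0, 0.0, 1.0]]
top 428.47122738637637 428.47122738637637 255.05667813537895 183.8653867278594 [[-0.0073, -0.9919, 0.1269, 483.8349], [-0.9998, 0.0097, 0.0181, 101.6408], [-0.0192, -0.1267, -0.9918, 1177.5755], [0.0, 0.0, 0.0, 1.0]]
{'time': 0.1, 'joint_pos': array([-6.90652550e+01,  7.51006232e+00,  8.53243590e+01,  6.53759631e-06,
        8.72612785e+01, -4.89263420e+00]), 'qd': array([-0.04194688, -0.05464457, -0.19566894,  0.03758856, -0.02545159,
       -0.05732059]), 'joint_efforts': array([ 5.62592140e-05, -5.70951355e+01, -5.01942766e+01, -1.50856399e-04,
        8.17549444e-03, -8.72311989e-05]), 'tool_pos': array([ 261.34486485, -539.85596518,  403.74393572]), 'tcp_rot': array([-1.79904649e+02, -8.16862712e-03,  2.58273721e+01]), 'ft_force': array([ 0.29882753,  1.03873833, -0.36510631]), 'wrist_torque': array([-0.03663448,  0.00202445,  0.04054991]), 'grip_force': 0.0, 'finger_gap': 85.21048426653988}
```

View pics/scene0.png

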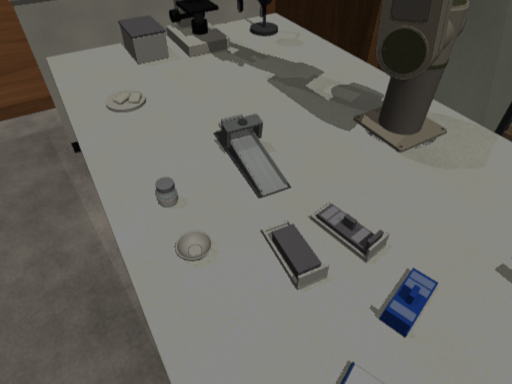

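View pics/top0.png

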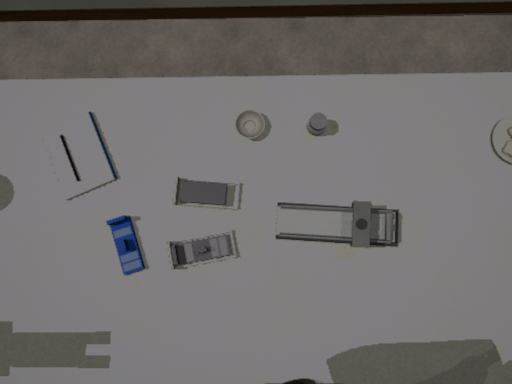

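Scene view: candidates for the cassette are the grey finned one in its dock at scene (348,228) / top (203,250); the plain slide box at scene (296,250) / top (205,193), which has no fin; and the blue look-alike at scene (410,300) / top (127,245). I choose the grey finned one. The ramp runs in the top view from its foot (277,222) to its stop at (395,226), with the bridge at (362,223). I'll check the choice with a close crop.

```bash
python3 - <<'E'
import cv2, numpy as np
t=cv2.imread("pics/top0.png"); s=cv2.imread("pics/scene0.png")
a=cv2.resize(t[225:275,160:245],None,fx=9,fy=9,interpolation=cv2.INTER_CUBIC)[:290*2]
b=cv2.resize(t[195:255,268:408],None,fx=5.6,fy=5.6,interpolation=cv2.INTER_CUBIC)
c=cv2.resize(s[195:265,300:395],None,fx=8,fy=8,interpolation=cv2.INTER_CUBIC)
g=lambda i:np.clip(i.astype(float)*1.6,0,255).astype('uint8')
cv2.imwrite("pics/c1.png",g(a));cv2.imwrite("pics/c2.png",g(b));cv2.imwrite("pics/c3.png",g(c))
E
```

```text
(no output)
```

View pics/c1.png

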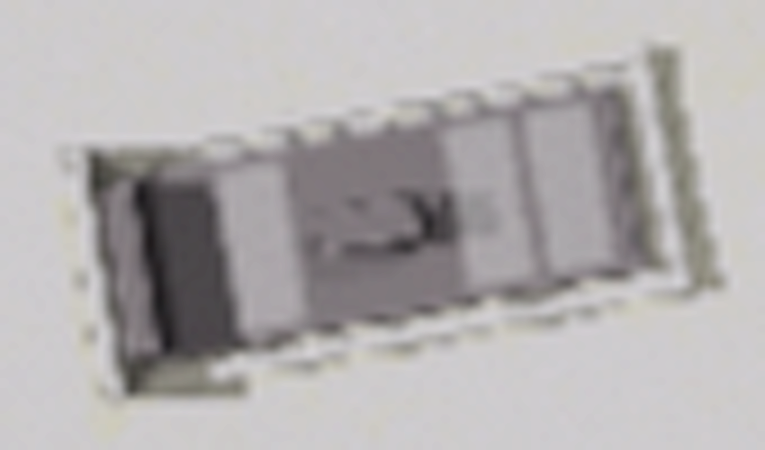

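View pics/c2.png

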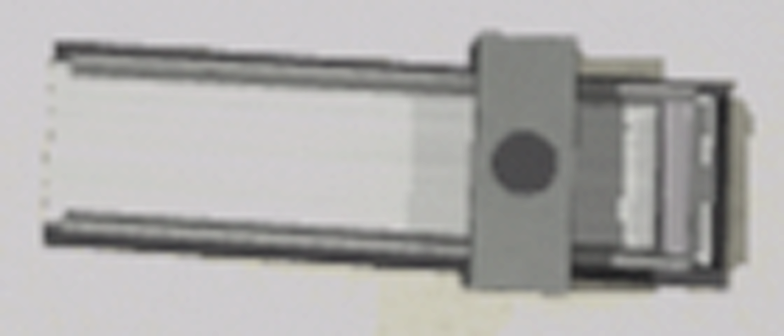

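View pics/c3.png

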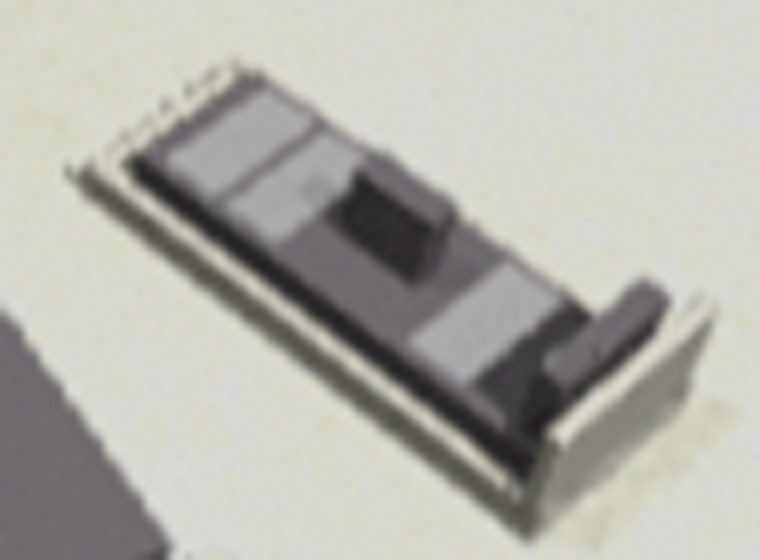

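The crops confirm the choice: the grey cassette has a fin in its middle, its end plate stands at the tall wall (left in top, +y), and its nose points right (-y), roughly the ramp's uphill direction. In the ramp crop the foot is at (48,145), the bridge top is centred at (526,163), and the stop top is at (677,180).

```bash
cat > h.py <<'E'
from bench import *
import numpy as np
def ray(s,p):
    E=s["extrinsics"];d=E[:3,:3]@[(p[0]-s["cx"])/s["fx"],(p[1]-s["cy"])/s["fy"],1]
    return E[:3,3],d/np.linalg.norm(d)
def onz(s,p,z):
    o,d=ray(s,p);return o+d*(z-o[2])/d[2]
def tri(s1,p1,s2,p2):
    A=np.zeros((3,3));b=np.zeros(3);R=[ray(s1,p1),ray(s2,p2)]
    for o,d in R:
        M=np.eye(3)-np.outer(d,d);A+=M;b+=M@o
    x=np.linalg.solve(A,b);return x,[round(np.linalg.norm(np.cross(x-o,d)),1) for o,d in R]
def cr(p,k,off): return [(p[0]+.5)/k-.5+off[0],(p[1]+.5)/k-.5+off[1]]
E
python3 - <<'E'
from h import *
np.set_printoptions(precision=1,suppress=True)
T=snapshot("top");S=snapshot("scene")
c1=lambda x,y:cr((x,y),9,(160,225)); c2=lambda x,y:cr((x,y),5.6,(268,195)); c3=lambda x,y:cr((x,y),8,(300,195))
print("fin tri",tri(T,c1(365,218),S,c3(408,192)), onz(T,c1(365,218),51),onz(S,c3(408,192),51))
print("plate tri",tri(T,c1(130,265),S,c3(607,330)), onz(T,c1(130,265),51),onz(S,c3(607,330),51))
a,b=onz(T,c1(90,150),0),onz(T,c1(130,390),0)
n1,n2=onz(T,c1(612,88),22),onz(T,c1(655,265),22); print("nose",n1,n2,(n1+n2)/2)
f=onz(T,c2(48,148),5);br=onz(T,c2(526,163),98);st=onz(T,c2(677,180),68)
print("foot",f,"bridge",br,"stop",st)
print(np.linalg.norm((br-f)[:2]),np.degrees(np.arctan2(*(br-f)[[1,0]])),np.degrees(np.arctan2(*(st-f)[[1,0]])))
for q in ((55,45),(475,75),(45,240),(470,270)): print(q,onz(T,c2(*q),0),onz(T,c2(*q),20))
g=S["img"].mean(2); print(g[108:150:3,215:270:3].astype(int))
E
```

```text
fin tri (array([457.6, 268.2,  49.2]), [np.float64(1.7), np.float64(1.7)]) [458.8 266.7  51. ] [457.7 270.3  51. ]
plate tri (array([444.7, 336.1,  50.6]), [np.float64(1.5), np.float64(1.5)]) [445.8 334.8  51. ] [443.8 337.3  51. ]
nose [495.9 197.5  22. ] [443.7 184.7  22. ] [469.8 191.1  22. ]
foot [531.2  66.2   5. ] bridge [ 519. -144.   98.] stop [ 511.7 -219.3   68. ]
210.57866302774093 -93.30946014425861 -93.90238937039275
(55, 45) [581.8  61.9   0. ] [580.2  62.6  20. ]
(475, 75) [ 565.3 -143.1    0. ] [ 563.9 -139.    20. ]
(45, 240) [486.7  68.1   0. ] [486.7  68.7  20. ]
(470, 270) [ 470.8 -137.3    0. ] [ 471.  -133.3   20. ]
[[133 132 132 131 131 132 131 132 132 132 131 132 132 131 132 130 131 131
  132]
 [133 133 132 132 131 132 131 132 131 132 131 131 131 132 132 131 132 132
  132]
 [133 132 131 131 132 132 130 131 123 118 133 132 122  93 115 132 133 133
  133]
 [132 131 132 130 123 105  95  96  85  63  85  81  81  82  82 128 132 133
  132]
 [131 130  74  98  85  68  81  81  47  46  46  81  83  82  83  82 132 132
  132]
 [131 114  54  81  81  81  83  81  38  45  41  80  83  83  78  68 127 132
  132]
 [130 128  60  80  80  81  80  81  81  82  81  70  51  39  29  45 128 133
  132]
 [132 131  61  27  80  80  81  69  55  47  59  52  57  22  24  44 131 132
  134]
 [ 68  31  25  27  54  44  56  56  70  69  68  70  52  51  24  45 132 133
  132]
 [ 56  31  28  27  45  51  71  70  70  69  72  92  82  66  31  46 134 131
  131]
 [131  38  27  28  45  49  71  98  96 114 109 110 110  68  78 107 132 131
  131]
 [ 89  69  27  28  46  70 109 110 108 106 108 109 109 108  64 113 127 130
  131]
 [133  93  40  27  43  41 103 109 110 108 108 107 109 109  83  72 121 123
  123]
 [133 131  82  38  37  25  69 107 109 110 108 110 114 118 121  75  83 120
  122]]
```

```bash
cat >> h.py <<'E'
from scipy.spatial.transform import Rotation as Rn
def plan(p,yaw,tilt=0.):
    """turn (units of 60 deg, old tool axes) and shift (units of 100 mm, new tool axes) from the measured pose to TCP p"""
    s=sense();R0=Rn.from_euler('xyz',s['tcp_rot'],degrees=True)
    R1=Rn.from_euler('z',yaw,degrees=True)*Rn.from_euler('x',180,degrees=True)*Rn.from_euler('y',-tilt,degrees=True)
    R1=min((R1,),key=lambda r:0)
    w=(R0.inv()*R1).as_rotvec(degrees=True)/60
    d=np.array(p)-s['tool_pos']
    print('t',round(s['time'],2),'at',s['tool_pos'].round(1),s['tcp_rot'].round(1),'F',s['ft_force'].round(1),'gap',round(s['finger_gap'],1),'toolx',R1.as_matrix()[:,0].round(3))
    print('turn',w.round(3),'rows',np.linalg.norm(w)*60/10.7,'shift(new axes)',(R1.inv().apply(d)/100).round(3),'rows',np.linalg.norm(d)/62.5)
E
python3 -m jog '0 0 0 0 0 -.176 -1;0 0 0 0 0 -.176 -1;0 0 0 0 0 -.176 -1;0 0 0 0 0 -.176 -1;0 0 0 0 0 -.176 -1'
python3 -m jog '0 0 0 0 0 -.176 -1;0 0 0 0 0 -.176 -1'
python3 -c "
from h import *
plan([457.6,268.2,260],99.8)"
```

```text
time: 0.82
tool_pos: [261.4, -540.0, 404.4]
tcp_rot: [-180.0, -0.0, 79.0]
ft_force: [0.5, 0.5, -0.3]
finger_gap: 85.5
grip_force: 0.0
time: 1.08
tool_pos: [261.4, -540.0, 404.4]
tcp_rot: [-180.0, -0.0, 100.1]
ft_force: [0.5, -0.8, 0.2]
finger_gap: 85.3
grip_force: 0.0
t 1.07 at [ 261.4 -540.   404.4] [-180.    -0.   100.1] F [ 0.5 -0.8  0.2] gap 85.3 toolx [-0.17   0.985  0.   ]
turn [-0.    -0.     0.005] rows 0.02802411546411433 shift(new axes) [7.63  3.309 1.444] rows 13.505502681707501
```

```bash
python3 -m jog '.545 .236 0 0 0 0 -1;.545 .236 0 0 0 0 -1;.545 .236 0 0 0 0 -1;.545 .236 0 0 0 0 -1;.545 .236 0 0 0 0 -1'
python3 -m jog '.545 .236 0 0 0 0 -1;.545 .236 0 0 0 0 -1;.545 .236 0 0 0 0 -1;.545 .236 0 0 0 0 -1;.545 .236 0 0 0 0 -1'
python3 -m jog '.545 .236 0 0 0 0 -1;.545 .236 0 0 0 0 -1;.545 .236 0 0 0 0 -1;.545 .236 0 0 0 0 -1;0 0 0 0 0 0 -1'
python3 -c "
from h import *
plan([457.6,268.2,260],99.8)"
```

```text
time: 1.7
tool_pos: [331.6, -249.7, 404.6]
tcp_rot: [180.0, 0.0, 99.7]
ft_force: [0.6, 0.0, 0.9]
finger_gap: 85.2
grip_force: 0.0
time: 2.33
tool_pos: [401.7, 39.0, 404.9]
tcp_rot: [179.9, 0.0, 99.7]
ft_force: [1.8, -0.9, -0.3]
finger_gap: 85.4
grip_force: 0.0
time: 2.95
tool_pos: [457.7, 271.2, 403.2]
tcp_rot: [-179.9, -0.0, 100.0]
ft_force: [-1.0, -0.8, 0.5]
finger_gap: 85.4
grip_force: 0.0
t 2.95 at [457.7 271.2 403.2] [-179.9   -0.   100. ] F [-1.  -0.8  0.5] gap 85.4 toolx [-0.17   0.985  0.   ]
turn [-0.002 -0.     0.003] rows 0.022210588714380156 shift(new axes) [-0.029 -0.006  1.432] rows 2.2922688932251103
```

```bash
python3 -m jog '-.03 0 .5 0 0 0 -1;0 0 .5 0 0 0 -1;0 0 .5 0 0 0 -1;0 0 .3 0 0 0 -1;0 0 .23 0 0 0 -1'
python3 -m jog '0 0 0 0 0 0 .3;0 0 0 0 0 0 .6;0 0 0 0 0 0 1;0 0 0 0 0 0 1;0 0 0 0 0 0 1' 40
python3 -m jog '0 0 0 0 0 0 1;0 0 0 0 0 0 1' 40
```

```text
time: 3.58
tool_pos: [457.7, 263.6, 200.0]
tcp_rot: [-179.9, 0.0, 99.7]
ft_force: [0.3, -0.7, 0.1]
finger_gap: 85.4
grip_force: 0.0
time: 4.2
tool_pos: [458.8, 265.2, 203.0]
tcp_rot: [179.9, -0.0, 99.8]
ft_force: [-2.6, -1.1, 7.3]
finger_gap: 11.1
grip_force: 41.4
time: 4.45
tool_pos: [458.8, 265.2, 202.9]
tcp_rot: [179.9, -0.0, 99.8]
ft_force: [-1.5, -2.0, 7.1]
finger_gap: 11.2
grip_force: 41.3
```

```bash
python3 - <<'E'
from h import *
import cv2
s=snapshot("scene")["img"];t=snapshot("top")["img"]
a=cv2.resize(s[170:270,290:410],(600,500),interpolation=cv2.INTER_CUBIC)
cv2.imwrite("pics/g1.png",a[:,:,::-1])
print(sense()['grip_force'],sense()['finger_gap'])
E
```

```text
41.33079707622528 10.85816277658236
```

View pics/g1.png

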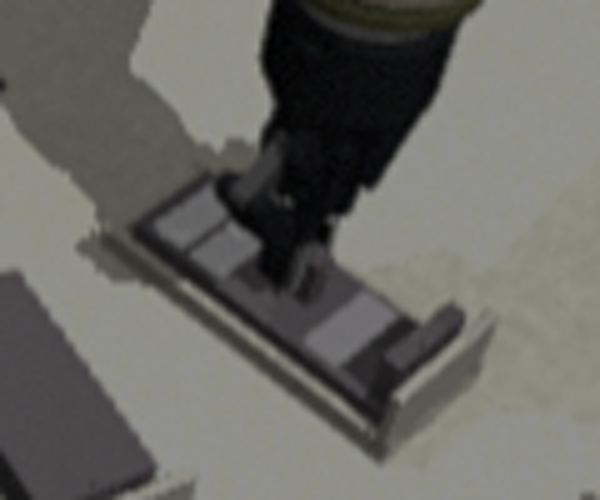

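The fingers hold the fin at crop (300,260), and the cassette is still seated with its plate at (425,335). Next, lift.

```bash
python3 -m jog '0 0 -.05 0 0 0 1;0 0 -.15 0 0 0 1;0 0 -.3 0 0 0 1;0 0 -.4 0 0 0 1;0 0 -.4 0 0 0 1' 70
python3 -c "
from h import *
S=snapshot('scene')['img'];import cv2
cv2.imwrite('pics/l1.png',cv2.resize(S[60:300,200:450],None,fx=2.4,fy=2.4,interpolation=cv2.INTER_CUBIC)[:,:,::-1])
plan([527,-25,330],85.8)"
```

```text
time: 5.18
tool_pos: [458.0, 264.8, 333.4]
tcp_rot: [-180.0, 0.0, 99.8]
ft_force: [1.3, 0.8, -3.6]
finger_gap: 10.3
grip_force: 68.6
t 5.22 at [459.6 265.6 340.1] [ 1.795e+02 -1.000e-01  9.980e+01] F [4.  1.4 1.6] gap 10.8 toolx [0.073 0.997 0.   ]
turn [ 0.007 -0.003  0.233] rows 1.30523036944753 shift(new axes) [-2.849  0.885  0.101] rows 4.775184149274666
```

View pics/l1.png

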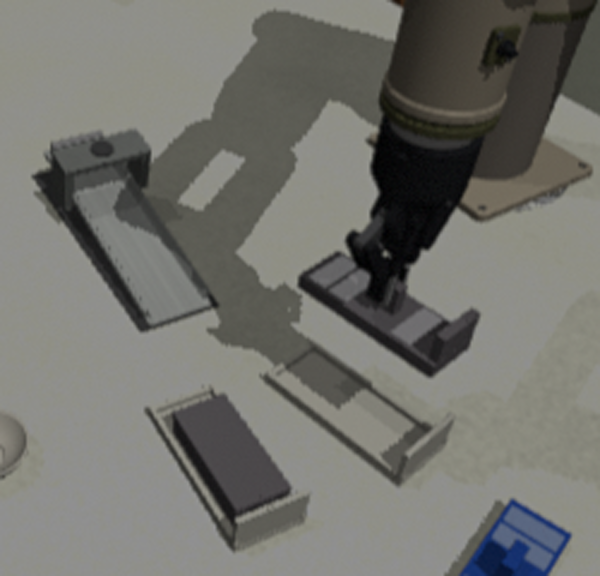

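The cassette is lifted level and its dock is empty; the ramp foot edge is at crop (147,325)-(213,303). I'll triangulate the foot and bridge, then plan the hover pose.

```bash
python3 - <<'E'
from h import *
np.set_printoptions(precision=1,suppress=True)
T=snapshot("top");S=snapshot("scene")
c2=lambda x,y:cr((x,y),5.6,(268,195)); l=lambda x,y:cr((x,y),2.4,(200,60))
print("foot",tri(T,c2(48,143),S,l(180,314)))
print("bridge",tri(T,c2(525,163),S,(242,121.5)))
h=np.array([np.cos(np.radians(-94.2)),np.sin(np.radians(-94.2)),0]);z=np.array([0,0,1.]);a=.14
u=np.cos(a)*h+np.sin(a)*z;n=-np.sin(a)*h+np.cos(a)*z
f=np.array([533,66,5.])
for lift in (50,0): print(lift,f+95*u+(lift+197)*n); 
plan(f+95*u+247*n,85.8,-8);plan(f+95*u+247*n,85.8,8)
E
```

```text
foot (array([533.9,  65.9,   6.7]), [np.float64(0.5), np.float64(0.5)])
bridge (array([ 518.8, -142.6,  102. ]), [np.float64(0.1), np.float64(0.1)])
50 [528.6   6.6 262.8]
0 [528.1  -0.4 213.3]
t 5.33 at [459.3 265.4 335.2] [179.7  -0.1  99.8] F [-0.2 -0.2 -3.5] gap 10.4 toolx [0.1 1.  0.1]
turn [-0.   0.1  0.2] rows 1.496298888714502 shift(new axes) [-2.6  0.9  0.4] rows 4.440560659726856
t 5.33 at [459.3 265.4 335.2] [179.7  -0.1  99.8] F [-0.2 -0.2 -3.5] gap 10.4 toolx [ 0.1  1.  -0.1]
turn [ 0.  -0.1  0.2] rows 1.5085982754720977 shift(new axes) [-2.4  0.9  1.1] rows 4.440560659726856
```

```bash
python3 -m jog '0 0 0 0 0 .117 1;0 0 0 0 0 .117 1;-.42 .147 0 0 0 0 1;-.42 .147 0 0 0 0 1;-.42 .147 0 0 0 0 1'
python3 -m jog '-.42 .147 0 0 0 0 1;-.42 .147 0 0 0 0 1;-.42 .147 0 0 0 0 1;0 0 0 0 -.067 0 1;0 0 0 0 -.067 0 1'
python3 -m jog '0 0 .2 0 0 0 1;0 0 .1 0 0 0 1;0 0 0 0 0 0 1;0 0 0 0 0 0 1'
python3 -c "
from h import *
plan([528.6,6.6,265],85.8,8);import cv2
T=snapshot('top')['img'];S=snapshot('scene')['img']
k=lambda i:cv2.resize(i,None,fx=4.2,fy=4.2,interpolation=cv2.INTER_CUBIC)[:,:,::-1]
a=k(T[180:250,225:405]);b=k(S[100:165+35,190:190+180][:70]);b=k(S[115:185,170:350][:,:])
import numpy as np
cv2.imwrite('pics/h1.png',np.vstack([a,b]))
"
```

```text
time: 5.95
tool_pos: [492.3, 134.7, 329.8]
tcp_rot: [-179.8, 0.0, 85.7]
ft_force: [0.4, 0.9, -3.9]
finger_gap: 10.1
grip_force: 68.7
time: 6.58
tool_pos: [526.8, 5.9, 329.7]
tcp_rot: [-179.8, 8.2, 85.6]
ft_force: [-0.1, 0.4, -3.4]
finger_gap: 10.6
grip_force: 68.8
time: 7.08
tool_pos: [527.2, 2.8, 302.2]
tcp_rot: [180.0, 8.0, 85.7]
ft_force: [0.8, -0.8, -2.7]
finger_gap: 10.4
grip_force: 68.7
t 7.08 at [527.2   2.8 302.2] [180.    8.   85.7] F [ 0.8 -0.8 -2.7] gap 10.4 toolx [ 0.073  0.988 -0.139]
turn [-0.     0.001 -0.002] rows 0.009455301015511822 shift(new axes) [0.09  0.011 0.363] rows 0.5988881603357149
```

View pics/h1.png

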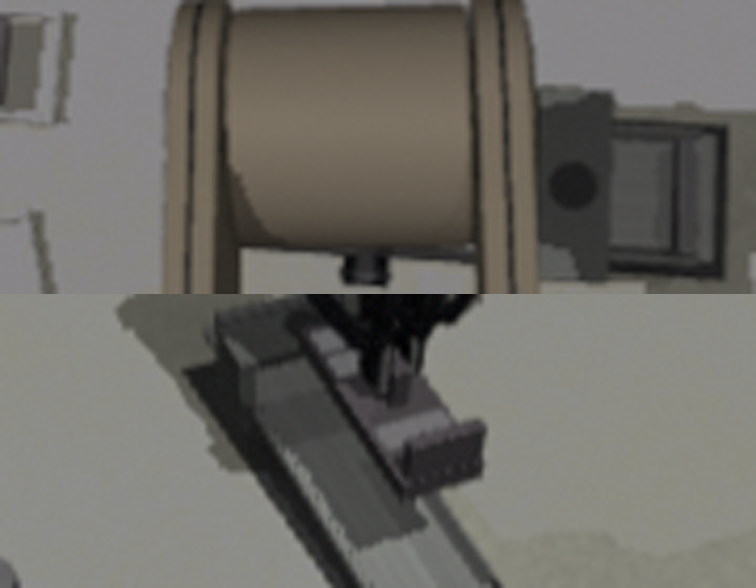

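The cassette is held over the ramp, with the end plate's top edge at h1 (412,445)-(483,420). The arm hides the top view here. I'll compare that edge with where kinematics puts it, to get the in-hand offset.

```bash
python3 - <<'E'
from h import *
np.set_printoptions(precision=1,suppress=True)
S=snapshot("scene");s=sense();R=Rn.from_euler('xyz',s['tcp_rot'],degrees=True).as_matrix();E=S["extrinsics"]
def proj(p):
    q=E[:3,:3].T@(p-E[:3,3]);return q[:2]/q[2]*[S["fx"],S["fy"]]+[S["cx"],S["cy"]]
# cassette frame in tool: x=-toolx, y=tooly, z=-toolz, origin at tool z=+197
P=lambda x,y,z:s['tool_pos']+R@np.array([-x,y,197-z])
for q in((-75,25,45),(-75,-25,45),(-75,28,0),(-75,-28,0),(-75,25,16)):
    u=proj(P(*q));print(q,P(*q),u,'crop',(u-[170,115])*4.2+[0,294])
# observed corners on plane of plate top
for o in((412,445),(483,420)):
    print(onz(S,(o[0]/4.2+170-.4,(o[1]-294)/4.2+115-.4),P(-75,0,45)[2]))
E
```

```text
(-75, 25, 45) [556.6  53.8 141.8] [267.1 150.9] crop [407.8 444.7]
(-75, -25, 45) [506.7  57.6 141.8] [285.  145.6] crop [482.9 422.6]
(-75, 28, 0) [559.1  47.3  97.3] [264.3 163.8] crop [395.9 499.1]
(-75, -28, 0) [503.3  51.5  97.2] [283.6 157.9] crop [477.1 474.1]
(-75, 25, 16) [556.3  49.8 113.1] [265.9 159.1] crop [402.9 479.4]
[554.5  53.4 141.8]
[505.2  53.7 141.8]
```

```bash
python3 -m jog '.07 .025 0 0 0 0 1;0 0 .3 0 0 0 1;0 0 .3 0 0 0 1;0 0 .14 0 0 0 1;0 0 0 0 0 0 1'
python3 -m jog '0 0 .04 0 0 0 1;0 0 .03 0 0 0 1;0 0 0 0 0 0 1'
python3 -c "
from h import *
S=snapshot('scene')['img'];import cv2
cv2.imwrite('pics/d1.png',cv2.resize(S[110:200,215:335],None,fx=6,fy=6,interpolation=cv2.INTER_CUBIC)[:,:,::-1])
plan([528.6,6.6,265],85.8,8)"
```

```text
time: 7.85
tool_pos: [529.0, -0.6, 226.9]
tcp_rot: [-179.9, 8.0, 85.7]
ft_force: [-0.3, 0.3, -3.6]
finger_gap: 10.3
grip_force: 68.7
time: 8.22
tool_pos: [529.5, -1.7, 221.2]
tcp_rot: [180.0, 8.0, 85.7]
ft_force: [0.3, -0.3, -3.0]
finger_gap: 10.7
grip_force: 68.8
t 8.28 at [529.4  -1.7 221.2] [180.    8.   85.7] F [-1.1 -0.7 -2.9] gap 10.4 toolx [ 0.073  0.988 -0.139]
turn [ 0.     0.001 -0.002] rows 0.009650293307686825 shift(new axes) [ 0.021 -0.015 -0.445] rows 0.7137778997215546
```

View pics/d1.png

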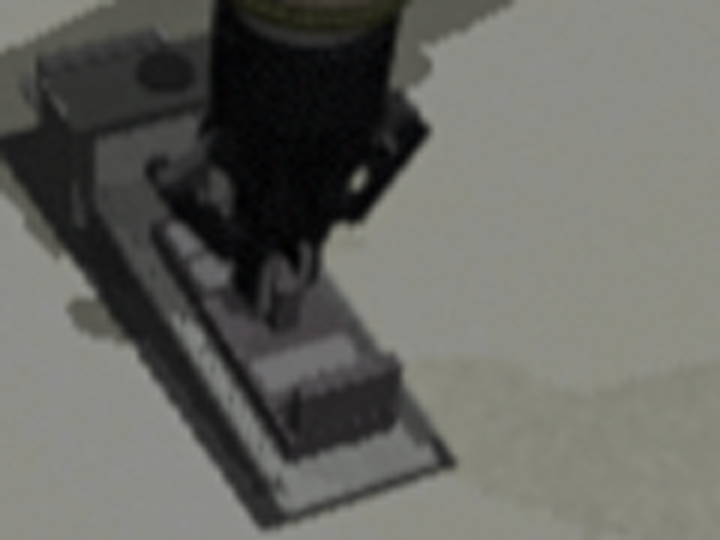

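The cassette hovers just above the floor between the rails, its tail (crop ~(345,440)) uphill of the foot edge at (360,490). I'll lower it to touch.

```bash
python3 -m jog '0 0 .02 0 0 0 1;0 0 .02 0 0 0 1;0 0 0 0 0 0 1'; python3 -m jog '0 0 .015 0 0 0 1;0 0 0 0 0 0 1';python3 -m jog '0 0 .015 0 0 0 1;0 0 0 0 0 0 1'
```

```text
time: 8.65
tool_pos: [529.3, -2.3, 216.8]
tcp_rot: [-180.0, 8.0, 85.7]
ft_force: [0.3, -0.2, -2.7]
finger_gap: 10.3
grip_force: 68.8
time: 8.9
tool_pos: [529.4, -2.3, 216.7]
tcp_rot: [-180.0, 8.0, 85.7]
ft_force: [-7.9, 2.5, 11.0]
finger_gap: 10.4
grip_force: 70.9
time: 9.15
tool_pos: [529.4, -2.3, 216.7]
tcp_rot: [-180.0, 8.0, 85.7]
ft_force: [-15.4, 5.4, 25.6]
finger_gap: 10.3
grip_force: 73.0
```

Contact pushes sideways toward -x, so the +x edge is riding on that rail. I'll back off, shift 2.5 mm and lower again.

```bash
python3 -m jog '0 0 -.04 0 0 0 1;0 -.025 0 0 0 0 1;0 0 .02 0 0 0 1;0 0 0 0 0 0 1'; python3 -m jog '0 0 .015 0 0 0 1;0 0 0 0 0 0 1';python3 -m jog '0 0 .01 0 0 0 1;0 0 0 0 0 0 1'
```

```text
time: 9.65
tool_pos: [526.7, -2.1, 216.7]
tcp_rot: [-180.0, 8.0, 85.7]
ft_force: [-8.1, 3.6, 10.9]
finger_gap: 10.4
grip_force: 70.8
time: 9.9
tool_pos: [526.7, -2.1, 216.6]
tcp_rot: [-179.9, 8.0, 85.7]
ft_force: [-15.7, 5.6, 26.8]
finger_gap: 10.4
grip_force: 73.1
time: 10.15
tool_pos: [526.8, -2.1, 216.6]
tcp_rot: [-179.9, 8.0, 85.7]
ft_force: [-20.3, 7.3, 36.3]
finger_gap: 10.5
grip_force: 74.6
```

```bash
python3 -m jog '0 0 -.033 0 0 0 1;0 0 0 0 0 0 1'; python3 -m jog '0 0 0 0 0 0 .7;0 0 0 0 0 0 .3;0 0 0 0 0 0 0;0 0 0 0 0 0 -.2;0 0 0 0 0 0 -.2'; python3 -m jog '0 0 -.2 0 0 0 -.2;0 0 -.5 0 0 0 -.2;0 0 -.5 0 0 0 -.2'
python3 -c "
from h import *
S=snapshot('scene')['img'];import cv2,numpy as np
cv2.imwrite('pics/r1.png',cv2.resize(S[110:200,215:335],None,fx=6,fy=6,interpolation=cv2.INTER_CUBIC)[:,:,::-1])
plan([528.6,6.6,265],85.8,8)"
```

```text
time: 10.4
tool_pos: [526.9, -2.1, 216.7]
tcp_rot: [180.0, 8.0, 85.7]
ft_force: [-1.9, 1.3, 1.7]
finger_gap: 10.7
grip_force: 69.8
time: 11.02
tool_pos: [526.8, -2.2, 216.6]
tcp_rot: [-180.0, 8.0, 85.7]
ft_force: [-0.3, 0.7, -0.2]
finger_gap: 51.4
grip_force: 0.0
time: 11.4
tool_pos: [527.7, 14.7, 336.3]
tcp_rot: [-179.9, 8.0, 85.7]
ft_force: [0.9, 0.3, 0.2]
finger_gap: 51.1
grip_force: 0.0
t 11.45 at [529.9  15.4 344.7] [179.4   8.   85.7] F [ 3.5 -0.1  6.4] gap 51.3 toolx [ 0.073  0.988 -0.139]
turn [ 0.009  0.    -0.002] rows 0.05218830642096915 shift(new axes) [ 0.023 -0.006  0.802] rows 1.283806816412964
```

View pics/r1.png

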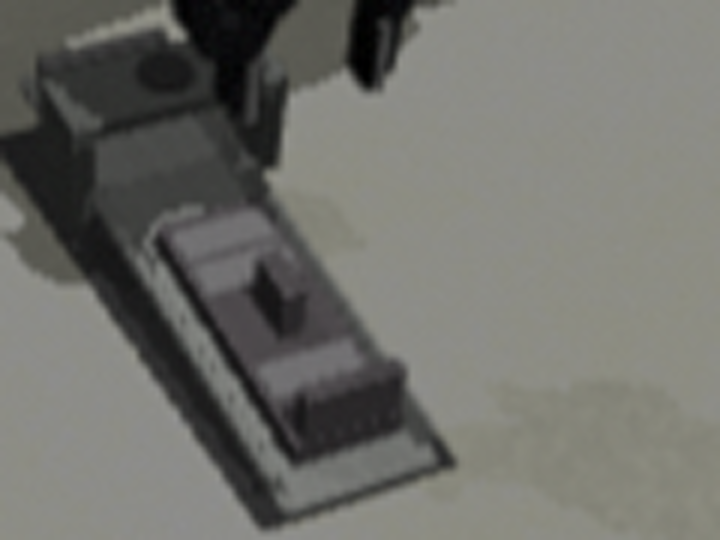

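The cassette is released and lying on the lower ramp, nose short of the bridge: tail corners at crop (297,462) and (405,428), nose at (160,240)-(265,208). I'll check how it sits laterally.

```bash
python3 - <<'E'
from h import *
np.set_printoptions(precision=1,suppress=True)
S=snapshot("scene");k=lambda x,y:cr((x,y),6,(215,110))
f=np.array([533.7,66,7.]);th=np.radians(-94.15);a=.14
h=np.array([np.cos(th),np.sin(th),0]);z=np.array([0,0,1.]);u=np.cos(a)*h+np.sin(a)*z;n=-np.sin(a)*h+np.cos(a)*z;v=np.cross(n,u)
def loc(p,hh):
    o,d=ray(S,p);t=((f-o)@n+hh)/(d@n);q=o+d*t-f;return np.array([q@u,q@v,hh])
for nm,p,hh in(("tailL low",(297,463),0),("tailR low",(405,430),0),("plate top back L",(302,408),45),("plate top back R",(405,366),45),("noseL top",(160,238),16),("noseR top",(265,208),16),("fin top c",(282,264),45),("footL",(262,527),0),("footR",(455,463),0)):
    print(nm,loc(k(*p),hh))
E
```

```text
tailL low [22.9 21.4  0. ]
tailR low [ 21.3 -33.7   0. ]
plate top back L [18.4 25.9 45. ]
plate top back R [ 22.9 -27.8  45. ]
noseL top [162.1  26.7  16. ]
noseR top [161.8 -29.6  16. ]
fin top c [99.9 -5.1 45. ]
footL [-3.7 52.2  0. ]
footR [ -4.8 -45.5   0. ]
```

```bash
cat >> h.py <<'E'
f=np.array([533.7,66,7.]);th=np.radians(-94.15);a=.14
h=np.array([np.cos(th),np.sin(th),0]);z=np.array([0,0,1.]);u=np.cos(a)*h+np.sin(a)*z;n=-np.sin(a)*h+np.cos(a)*z;v=np.cross(n,u)
E
python3 -c "
from h import *
plan(f-20*u-2*v+183*n,85.85,8.02)"
```

```text
t 11.5 at [530.2  15.1 342.6] [179.4   8.   85.7] F [-0.   0.1 -0.3] gap 51.1 toolx [ 0.072  0.988 -0.14 ]
turn [ 0.01  -0.    -0.003] rows 0.05985134758601377 shift(new axes) [ 1.174 -0.022  1.422] rows 2.950051685450527
```

```bash
python3 -m jog '.4 0 0 0 0 0 1;.4 0 0 0 0 0 1;.37 0 0 0 0 0 1;0 0 0 0 0 0 1;0 0 .4 0 0 0 1'; python3 -m jog '0 0 .4 0 0 0 1;0 0 .4 0 0 0 1;0 0 .2 0 0 0 1;0 0 0 0 0 0 1'
python3 -c "
from h import *
plan(f-20*u-2*v+183*n,85.85,8.02)"
```

```text
time: 12.12
tool_pos: [538.1, 125.0, 282.5]
tcp_rot: [179.6, 8.0, 85.7]
ft_force: [1.6, -0.3, -0.8]
finger_gap: 0.2
grip_force: 0.0
time: 12.62
tool_pos: [534.5, 109.9, 179.2]
tcp_rot: [-179.8, 8.1, 85.7]
ft_force: [-0.5, 0.3, 0.4]
finger_gap: -0.4
grip_force: 0.0
t 12.62 at [534.5 109.9 179.2] [-179.8    8.1   85.7] F [-0.5  0.3  0.4] gap -0.4 toolx [ 0.072  0.988 -0.14 ]
turn [-0.003  0.001 -0.003] rows 0.024652506562795648 shift(new axes) [ 0.006  0.004 -0.064] rows 0.10293434812565788
```

```bash
python3 -m jog '0 0 -.06 0 0 0 1;-.1 0 0 0 0 0 1;-.08 0 0 0 0 0 1;-.04 0 0 0 0 0 1;-.04 0 0 0 0 0 1'; python3 -m jog '-.04 0 0 0 0 0 1;-.04 0 0 0 0 0 1;-.04 0 0 0 0 0 1;0 0 0 0 0 0 1'
python3 -c "
from h import *
S=snapshot('scene')['img'];import cv2,numpy as np
cv2.imwrite('pics/p1.png',cv2.resize(S[110:200,215:335],None,fx=6,fy=6,interpolation=cv2.INTER_CUBIC)[:,:,::-1])
plan(f+124*u-2*v+183*n,85.85,8.02)"
```

```text
time: 13.25
tool_pos: [533.3, 85.4, 190.2]
tcp_rot: [180.0, 8.0, 85.7]
ft_force: [0.3, -0.2, 0.0]
finger_gap: 0.0
grip_force: 0.0
time: 13.75
tool_pos: [532.4, 73.6, 191.7]
tcp_rot: [-180.0, 8.1, 85.7]
ft_force: [-1.2, -0.5, -0.5]
finger_gap: -0.3
grip_force: 0.0
t 13.8 at [532.5  73.6 191.7] [-180.     8.1   85.7] F [ 0.7 -0.2 -0.2] gap -0.1 toolx [ 0.072  0.988 -0.14 ]
turn [-0.     0.001 -0.002] rows 0.014847806392680596 shift(new axes) [-1.057 -0.002  0.01 ] rows 1.6908639605070042
```

```bash
cat > mt.py <<'E'
import sys,cv2
from h import *
# shift of the cassette's nose+fin patch against the picture after release, mapped to mm along the ramp
r=cv2.imread("pics/r1.png",0);S=snapshot("scene")
q=cv2.resize(S["img"][80:200,185:335],None,fx=6,fy=6,interpolation=cv2.INTER_CUBIC)[:,:,::-1];cv2.imwrite(sys.argv[1],q)
q=cv2.cvtColor(q,cv2.COLOR_BGR2GRAY)
def loc(p,hh):
    o,d=ray(S,p);t=((f-o)@n+hh)/(d@n);w=o+d*t-f;return np.array([w@u,w@v])
for nm,x0,y0,x1,y1,hh in(("fin",245,240,315,340,35),("nose",150,200,300,290,16),("plate",285,355,415,470,30)):
    R=cv2.matchTemplate(q,r[y0:y1,x0:x1],cv2.TM_CCOEFF_NORMED);_,m,_,(X,Y)=cv2.minMaxLoc(R)
    c=((x1-x0)/2,(y1-y0)/2)
    A=loc(cr((x0+c[0],y0+c[1]),6,(215,110)),hh);B=loc(cr((X+c[0],Y+c[1]),6,(185,80)),hh)
    print(nm,round(m,2),'moved',(B-A).round(1))
s=sense();print('t',round(s['time'],2),'hand s',round((s['tool_pos']-f)@u,1),'F.u',round(s['ft_force']@u,1))
E
python3 mt.py pics/p1b.png
```

```text
fin 0.75 moved [169.5 -18.8]
nose 0.85 moved [ 9.9 -1. ]
plate 0.7 moved [227.6   0.9]
t 13.85 hand s 18.2 F.u -0.4
```

The cassette has moved 10 mm up with the fingers at its tail, so contact is good and the push force is low. I'll keep pushing.

```bash
python3 -m jog '-.04 0 0 0 0 0 1;-.06 0 0 0 0 0 1;-.06 0 0 0 0 0 1;-.06 0 0 0 0 0 1;-.04 0 0 0 0 0 1'; python3 -m jog '-.06 0 0 0 0 0 1;-.06 0 0 0 0 0 1;-.06 0 0 0 0 0 1;-.04 0 0 0 0 0 1;-.02 0 0 0 0 0 1'; python3 mt.py pics/p2.png
```

```text
time: 14.48
tool_pos: [530.5, 47.7, 195.4]
tcp_rot: [180.0, 8.0, 85.7]
ft_force: [0.3, 3.5, -1.2]
finger_gap: 0.6
grip_force: 1.2
time: 15.1
tool_pos: [528.7, 24.2, 198.7]
tcp_rot: [-180.0, 8.0, 85.7]
ft_force: [-0.5, 1.7, -1.4]
finger_gap: -0.1
grip_force: 1.1
fin 0.75 moved [169.8 -22.3]
nose 0.67 moved [59.1 -0.3]
plate 0.59 moved [227.9  -2.5]
t 15.15 hand s 68.5 F.u -0.7
```

```bash
python3 -m jog '-.04 0 0 0 0 0 1;-.05 0 0 0 0 0 1;-.05 0 0 0 0 0 1;-.05 0 0 0 0 0 1;-.05 0 0 0 0 0 1'; python3 -m jog '-.05 0 0 0 0 0 1;-.03 0 0 0 0 0 1;-.03 0 0 0 0 0 1;-.02 0 0 0 0 0 1;0 0 0 0 0 0 1'; python3 mt.py pics/p3.png
```

```text
time: 15.78
tool_pos: [526.9, 0.5, 202.1]
tcp_rot: [-180.0, 8.0, 85.7]
ft_force: [-0.5, 2.7, -1.5]
finger_gap: 0.3
grip_force: 1.1
time: 16.4
tool_pos: [526.1, -12.2, 204.0]
tcp_rot: [180.0, 8.1, 85.7]
ft_force: [-0.0, 0.3, 0.1]
finger_gap: 0.3
grip_force: 0.0
fin 0.77 moved [168.6 -18.9]
nose 0.43 moved [-143.4  -60.2]
plate 0.62 moved [ -37.2 -137.7]
t 16.45 hand s 105.3 F.u -0.2
```

```bash
python3 -m jog '-.02 0 0 0 0 0 1;-.02 0 0 0 0 0 1;-.02 0 0 0 0 0 1;-.02 0 0 0 0 0 1;-.02 0 0 0 0 0 1'; python3 -m jog '-.015 0 0 0 0 0 1;-.015 0 0 0 0 0 1'; python3 -m jog '-.01 0 0 0 0 0 1;-.01 0 0 0 0 0 1';python3 -m jog '-.01 0 0 0 0 0 1'
```

```text
time: 17.08
tool_pos: [525.4, -21.9, 205.5]
tcp_rot: [180.0, 8.0, 85.7]
ft_force: [0.8, 3.8, 2.6]
finger_gap: 0.1
grip_force: 2.2
time: 17.32
tool_pos: [525.1, -24.9, 205.9]
tcp_rot: [180.0, 8.0, 85.7]
ft_force: [0.2, 5.5, 1.4]
finger_gap: -0.0
grip_force: 2.4
time: 17.58
tool_pos: [525.0, -26.8, 206.2]
tcp_rot: [180.0, 8.0, 85.7]
ft_force: [-0.1, 4.7, 1.6]
finger_gap: -0.2
grip_force: 2.5
time: 17.7
tool_pos: [525.0, -27.8, 206.3]
tcp_rot: [180.0, 8.0, 85.7]
ft_force: [0.9, 5.2, 1.3]
finger_gap: -0.2
grip_force: 2.5
```

```bash
for i in 1 2 3; do :; done; python3 -m jog '-.01 0 0 0 0 0 1;0 0 0 0 0 0 1'|sed -n '1,4p'; python3 -m jog '-.01 0 0 0 0 0 1;0 0 0 0 0 0 1'|sed -n '1,4p';python3 -m jog '-.01 0 0 0 0 0 1;0 0 0 0 0 0 1'|sed -n '1,4p'
```

```text
time: 17.95
tool_pos: [524.9, -28.8, 206.4]
tcp_rot: [180.0, 8.0, 85.7]
ft_force: [1.0, 5.0, 2.0]
time: 18.2
tool_pos: [524.8, -29.7, 206.6]
tcp_rot: [180.0, 8.0, 85.7]
ft_force: [0.0, 5.5, 2.2]
time: 18.45
tool_pos: [524.7, -30.5, 206.7]
tcp_rot: [180.0, 8.0, 85.7]
ft_force: [0.6, 7.4, 2.6]
```

```bash
python3 -m jog '-.01 0 0 0 0 0 1;0 0 0 0 0 0 1'|sed -n '1,4p'; python3 mt.py pics/p4.png; python3 - <<'E'
from h import *
# where plate top edge and stop/nose gap should show: bright floor strip between nose and stop in the top view
T=snapshot("top");E=T["extrinsics"]
def proj(p):
    q=E[:3,:3].T@(p-E[:3,3]);return q[:2]/q[2]*[T["fx"],T["fy"]]+[T["cx"],T["cy"]]
for s in range(240,304,4):
    p=proj(f+s*u+(16 if s<285 else 24)*n);g=T["img"][int(p[1])-3:int(p[1])+4,int(round(p[0]))].mean();print(s,p.round(1),round(g),end=' | ')
E
```

```text
time: 18.7
tool_pos: [524.7, -30.8, 206.8]
tcp_rot: [180.0, 7.9, 85.7]
ft_force: [1.5, 11.2, 2.8]
fin 0.71 moved [ -95.3 -123.9]
nose 0.43 moved [-143.4  -60.2]
plate 0.61 moved [ -27.3 -142.5]
t 18.75 hand s 124.1 F.u -11.0
240 [367.5 225.1] 47 | 244 [369.1 225.2] 54 | 248 [370.7 225.3] 97 | 252 [372.3 225.4] 90 | 256 [373.9 225.5] 68 | 260 [375.5 225.5] 91 | 264 [377.1 225.6] 97 | 268 [378.6 225.7] 97 | 272 [380.3 225.8] 97 | 276 [381.9 225.9] 83 | 280 [383.5 226. ] 55 | 284 [385.1 226.1] 34 | 288 [387.1 226.1] 66 | 292 [388.7 226.2] 63 | 296 [390.4 226.3] 65 | 300 [392.  226.4] 79 |
```

The force climbs to 11 N while motion has stopped, at the expected home position (hand s = 124), and the top view shows no floor strip between nose and stop. I'll retreat.

```bash
python3 -m jog '.02 0 0 0 0 0 1;.1 0 0 0 0 0 1;.3 0 0 0 0 0 1;.3 0 0 0 0 0 1;.2 0 -.3 0 0 0 1'; python3 -m jog '0 0 -.5 0 0 0 1;0 0 -.5 0 0 0 1;.5 0 0 0 0 0 1;.5 0 0 0 0 0 1;.5 0 0 0 0 0 1';python3 -m jog '.5 0 0 0 0 0 1;0 0 0 0 0 0 1;0 0 0 0 0 0 1'; python3 - <<'E'
from h import *
import cv2
np.set_printoptions(linewidth=250)
T=snapshot("top");S=snapshot("scene")
def proj(T,p):
    E=T["extrinsics"];q=E[:3,:3].T@(p-E[:3,3]);return q[:2]/q[2]*[T["fx"],T["fy"]]+[T["cx"],T["cy"]]
def prof(C,pts):
    g=C["img"].mean(2).astype(np.float32);m=np.array([proj(C,p) for p in pts],np.float32)
    return cv2.remap(g,m[None,:,0],m[None,:,1],cv2.INTER_LINEAR)[0].astype(int)
print("top, along slope at h16, s=110..300 step 3, three laterals")
for y in(-15,0,15): print(prof(T,[f+s*u+y*v+16*n for s in range(110,300,3)]))
print("lateral profiles -45..45 step 3, top")
for s,hh in((160,16),(270,16),(262,16),(140,45)): print(s,prof(T,[f+s*u+y*v+hh*n for y in range(-45,46,3)]))
print("scene");
for s,hh in((160,16),(140,45)): print(s,prof(S,[f+s*u+y*v+hh*n for y in range(-45,46,3)]))
for C,w in((T,"top"),(S,"scene")): print(w,"along, h45",prof(C,[f+s*u+45*n for s in range(116,170,2)]))
E
```

```text
time: 19.42
tool_pos: [529.9, 64.2, 220.7]
tcp_rot: [-179.6, 8.1, 85.8]
ft_force: [-0.3, -0.9, 1.3]
finger_gap: -0.0
grip_force: 0.0
time: 20.05
tool_pos: [543.8, 226.8, 301.4]
tcp_rot: [180.0, 8.1, 85.7]
ft_force: [1.0, 0.6, -0.1]
finger_gap: 0.1
grip_force: 0.0
time: 20.42
tool_pos: [547.3, 274.7, 294.0]
tcp_rot: [-180.0, 8.1, 85.7]
ft_force: [-0.4, -0.1, -0.5]
finger_gap: 0.0
grip_force: 0.0
top, along slope at h16, s=110..300 step 3, three laterals
[114 130 138 131 105  77  74  75  67  52  52  53  51  50  52  52  52  57  84 102 105 103 102 102 100  88  80  80  79  76  73  88  94  95  94  93  92  91  91  92  93  93  93  94  94  91  99  97  70  82 106 114 119 118 118 115  96  86  69  83 109 108
 100  83]
[ 85  85  84  78  73  73  73  73  62  49  51  51  50  51  51  51  51  58  83 102 104 107 115 118 109  87  80  78  69  63  73  91  92  74  56  55  55  55  55  55  54  54  55  77  92  95 103  96  70  79 101 108 117 118 119 115  96  83  63  92 112 109
 102  89]
[ 87  87  87  87  87  85  78  73  60  50  51  51  51  51  51  51  51  58  93 119 119 120 119 118 111  91  79  79  78  79  78 
[... 446 characters left out ...]
11 109 106 106 105 106 106 106 106 106 108 107  90  74  82  81  65  55  61  54  67]
140 [50 61 66 54 50 41 41 53 52 52 52 52 52 51 51 51 51 50 50 51 51 51 51 66 84 69 57 64 63 40 76]
scene
160 [ 69  51  33  36  35  33  34  35  34  31  33  36  33  32  34  34  32  31  29  32  47  50  52  49  34  47  95 123 122 114  89]
140 [ 89  89  89  86  79  72  56  49  49  46  44  46  50  47  48  51  50  47  49  50  49  47  51  64 100 104 100  80  56  36  86]
top along, h45 [ 85  81  76  73  73  74  73  73  69  61  50  50  51  51  50  49  50  51  51  51  51  51  57  71  91 102 104]
scene along, h45 [ 27  27  28  28  28  27  27  28  29  33  39  44  51  61  75  87  96 102 103  98  90  82  78  76  73  73  73]
```

```bash
python3 - <<'E'
from h import *
import cv2
np.set_printoptions(linewidth=250)
T=snapshot("top")
def proj(T,p):
    E=T["extrinsics"];q=E[:3,:3].T@(p-E[:3,3]);return q[:2]/q[2]*[T["fx"],T["fy"]]+[T["cx"],T["cy"]]
def prof(img,pts):
    m=np.array([proj(T,p) for p in pts],np.float32)
    return cv2.remap(img.mean(2).astype(np.float32),m[None,:,0],m[None,:,1],cv2.INTER_LINEAR)[0].astype(int)
old=cv2.imread("pics/top0.png")
x=range(110,300,2);pts=[f+s*u+16*n for s in x]
a,b=prof(old,pts),prof(T["img"],pts)
for s,i,j in zip(x,a,b):
    if s<176 or s>236: print(f"{s}:{i}/{j}",end='  ')
E
```

```text
110:127/85  112:127/85  114:127/85  116:126/84  118:127/80  120:128/75  122:127/74  124:127/74  126:126/73  128:126/74  130:126/73  132:126/70  134:126/62  136:126/51  138:126/50  140:125/51  142:125/52  144:125/51  146:125/50  148:125/50  150:125/51  152:125/51  154:126/51  156:126/51  158:125/51  160:125/53  162:125/64  164:125/83  166:124/97  168:123/104  170:124/104  172:120/103  174:116/106  238:61/69  240:74/84  242:81/93  244:81/92  246:79/97  248:76/103  250:75/100  252:75/88  254:74/70  256:74/72  258:74/89  260:74/100  262:74/105  264:74/111  266:74/117  268:90/118  270:109/118  272:122/118  274:118/118  276:112/110  278:112/96  280:105/86  282:87/77  284:60/64  286:72/81  288:93/104  290:99/111  292:96/109  294:95/107  296:90/102  298:82/93
```

The labels and dark nose border show at s = 258-276 and 278-284, in front of the stop at 285, so the cassette is home.

```bash
python3 -c "
from bench import *
print(hand_in())"
```

```text
the job is handed in; nothing more can be done
None
```

The cassette was set down on the lower ramp, released, pushed gently by its end plate (11 N at the stop) and left with its nose against the top stop to within about 2 mm; I handed in at about 20.5 s, and the slide box, jar and dish were not touched.

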